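# Retire two spent battery packs into the collection chute

## Task

The pack latched in the charging cradle and the loose standing pack with the red sticker are both spent. Press the cradle's orange pedal so its pack pops up, draw that pack out, and feed both spent packs endwise into the yellow funnel of the green collection box, each one let go only when its leading end is inside the funnel, so that both slide down and lie one behind the other in the sloping well. Leave the green-stickered pack and the other things on the bench where they are.

Things in the scene. Friction and masses are not known exactly. Their poses are not given: they have to be found in the camera images.
- docked_pack: black battery pack, 30 (x) by 90 (y) by 88 mm (z), 0.3 to 0.42 kg, red sticker on top, latched in the cradle, leaning 30 degrees from vertical with its top to the cradle's -x side; its lower 30 mm are in the bay; origin at the centre of its foot, z along its length to the top end. Grip it across its 30 mm thickness; z 46 to 88 mm is plain, below that the +x face has a latch recess 6 mm deep
- loose_pack: black battery pack, 30 (x) by 90 (y) by 88 mm (z), 0.3 to 0.42 kg, red sticker on its top end, standing upright on the bench; origin at the centre of its foot, z along its length to the top end. Grip it across its 30 mm thickness; z 46 to 88 mm is plain, below that the +x face has a latch recess 6 mm deep
- good_pack: black battery pack, 30 (x) by 90 (y) by 88 mm (z), 0.3 to 0.42 kg, green sticker on its top end, standing upright on the bench; to be left alone; origin at the centre of its foot, z along its length to the top end. Grip it across its 30 mm thickness; z 46 to 88 mm is plain, below that the +x face has a latch recess 6 mm deep
- docked_mid (a point): middle of the docked pack (44 mm up its z)
- loose_mid (a point): middle of the loose pack (44 mm up its z)
- cradle: fixed grey charging cradle, x from -47 to 84 mm, 116 mm wide, side cheeks 73 mm high; origin on the bench; x level towards the pedal side (roughly world +y), y across, z up. The pack's top leans to -x. Cradle and collection box may stand left or right of one another
- bay: the cradle's leaning bay: origin 34 mm above the bench, at the centre of the seated pack's foot; z up and out along the slant (30 degrees from vertical), y across the width, x across the thickness. Walls reach z = 30 mm, 1.5 to 3 mm clearance; a sprung ejector lifts the pack 9 mm once unlatched. The steel latch behind the +x wall reaches z = 40 mm
- pedal (a joint): orange release pedal behind the pack: 0 at rest, grows as the pad is pressed down, stop at 0.36 rad. At about 0.3 rad (pad down 13 to 14 mm, about 5 N) the latch lets go and the pack pops up; a spring returns the pedal, fully once the pack is out. The latch does not catch again unless the pack is pushed back down
- pedal_pad (a point): centre of the pedal pad's top; pad 28 (x) by 44 mm (y), level at rest, 67 mm above the bench, 57 mm from the cradle's origin along its x. Press straight down; the pack's top end is at most 118 mm above the bench and leans away from the pad
- collector: fixed green collection box on a 200 x 130 mm foot with a yellow funnel on top, highest point about 230 mm; origin on the bench; x level, away from the funnel side (roughly world +y), y across, z up
- well: sloping well of the collection box, metal below, clear cover above: origin at the centre of its floor, z up the slope (35 degrees from vertical, leaning to the box's -x), y across. Inside 38 (x) by 104 mm (y), straight to z = 150 mm, then a funnel to the rim at z = 206 mm, open there x -33 to 49, y -76 to 76 mm. A pack let go in it slides down by itself; two fill it to z = 176 mm
- mouth (a point): near the centre of the funnel's open rim (4 mm to the well's +x, z = 206 mm of the well)
- screwdriver: orange-handled screwdriver, 190 mm, lying on the bench; bystander
- carton: white, yellow and blue carton 62 x 115 x 36 mm on the bench; bystander
- motor: small flat motor, 60 mm across, 26 mm high plus shaft, on the bench; bystander
Mind the look-alikes: they are no part of the job. Leave any pink or purple look-alike of the loose_pack alone.

How it is judged:
By the outcome, as a careful person would: the job done as asked, in the order asked, and still so for the second after the job is handed in, with the robot touching nothing.
It also fails if it takes over 72 s, if anything falls off the work surface, if the arm or the gripper's body presses on something with over 40 N, if the wrist force passes 120 N, or if a joint passes its speed limit or range.

## Robot

A 6-joint arm with a two-finger parallel gripper is mounted at the origin on the work surface. World frame = base frame: x ahead of the robot, y to its left, z up, the work surface at z = 0. Lengths are in mm, angles in rad, forces in N, time in s.
With the tool pointing down it reaches from about 325 to 900 mm from the base axis. Payload 6.1 kg.
Tool frame: the origin (TCP) lies at the centre of the arm's flange, where the gripper is bolted on; the fingertips stand 173 mm ahead of it and the grasp point (between the pads) lies 155 mm ahead of it; z points along the fingers, y is the line along which they close (so a half turn about z gives the same grasp; the last joint's range is limited). The gripper opens to 85 mm and grips with 20 to 120 N. Pads are 22 mm wide; open, the fingers measure 114 mm over their backs; the gripper's body (76 mm by 85 mm) begins 54 mm behind the grasp point. The pads swing forward as they close: fully open they stand 13 mm farther back than shut.
Start: joints at [-0.126, 0.22, 1.526, -0, 1.395, -0.126], TCP at [624.994, -0.003, 404.7] pointing down, gripper open.
Joint ranges: [-2.98, 2.98], [-0.91, 2.08], [0.09, 2.57], [-1.24, 4.39], [0.2, 2.65], [-2.68, 2.68]. Speed limits (rad/s): [2.57, 2.57, 3.01, 3.14, 3.14, 3.14].

## Interface

Orientations are given as a 3x3 rotation matrix whose columns are the frame's x, y, z axes.
In Python, from workcell import monitor, snapshot, calibration, ticket gives the robot as it stands.
- The arm moves only by the shell command python3 -m crank 'ROWS' [FORCE]. ROWS is text: rows parted by semicolons, each of 7 numbers parted by spaces: the turn, a rotation vector about the tool's x, y, z as a fraction of full scale, then the shift along the tool's x, y, z as a fraction of full scale, then the gripper command: -1 is shut, 1 is fully open, values between are in proportion. A call has exactly 8 rows; each row shifts and turns the commanded pose from where the row before left it, along the tool's axes as they then stand; what a row does not reach is not made up. Full scale, the value 1, is 50 mm for a shift and 60 degrees for a turn. A row lasts 1/8 s, in which the tool goes at most 62.5 mm and 10.7 degrees, less where a joint would pass 70% of its speed; a pose out of reach is approached as far as the arm can. A call with a number of a shift or a turn outside -1 to 1 is refused whole. A call with a gripper value outside its range is refused whole. The fingers move at their own pace and stop on an object; FORCE is the grip in N (left out, the last holds). Time passes only in rows, so rows that do not move let the fingers close, or fill a call up. It gives the time, the measured TCP pose, the force, the opening and the grip force at its end, in the units of the state.
- monitor.state(): the state, without advancing time (a new reading comes with each control period).
- snapshot(name): name is "scene" or "side" or "wrist"; returns (picture, depth): 384x512x3 uint8, blue, green, red; 384x512 float32, mm along the optical axis (not along the pixel's ray), 0 where there is no reading.
- calibration(name): a dict with "K" (3x3 intrinsics, pixels), "position" and "attitude" of the camera in the world; the wrist camera has in their place "tool_from_camera" (4x4, takes a point from camera to tool coordinates, whose origin is the TCP and whose axes are the flange's). Camera axes: x right, y down, z forward; pixel columns grow to the right and rows downward; lengths in mm; the calibration is good to about 2 mm. A picture is of the moment at which its call begins: read the wrist's pose just before it. calibration takes no time and is no camera call.
- ticket.sign_off(): hands the job in; it is judged then, once.
The state is a dict: "time_s": time; "q": joint angles; "joint_vel": joint speeds; "joint_efforts": joint torques, N m; "tcp_pos": TCP position; "tool_rot": TCP orientation; "contact_force": force on the tool from outside, world axes, zero at the start; "ft_torque": the same for the moment, N m; "opening": finger opening in mm; "gripper_force": force on a finger pad.
Only numpy, scipy, OpenCV 4.12 (cv2) and the standard library are available. Lean on these libraries where they do the work, as an engineer would, in place of code of your own. Each camera call takes 0.05 s, during which the arm holds its last target. There are 200 camera calls.

## Working session

There is one attempt and no reset: what is moved stays moved. The work goes in short steps, Python scripts to look and compute and a shell command to move; the robot and the scene stay as the last step left them, time stands still between calls to the robot, and variables do not carry over. Pictures are saved under pics/ and viewed, at most 10 in all, crops included, and the job is handed in when it is done.

```bash
mkdir -p pics; ls
cat > h.py <<'E'
import numpy as np, cv2
from workcell import monitor, snapshot, calibration, ticket
def cam(n):
    c=calibration(n); K=np.array(c["K"])
    if n=="wrist":
        s=monitor.state(); T=np.eye(4); T[:3,:3]=s["tool_rot"]; T[:3,3]=s["tcp_pos"]; M=T@np.array(c["tool_from_camera"])
        return K,M[:3,:3],M[:3,3]
    return K,np.array(c["attitude"]),np.array(c["position"])
def grab(n):
    k=cam(n); im,d=snapshot(n); im=np.array(im);d=np.array(d)
    return im,d,k
def cloud(d,k):
    K,R,p=k; v,u=np.mgrid[:d.shape[0],:d.shape[1]]
    P=np.stack([(u-K[0,2])/K[0,0]*d,(v-K[1,2])/K[1,1]*d,d],-1)
    return P@R.T+p
E
python3 - <<'E'
from h import *
for n in ("scene","side","wrist"):
    im,d,k=grab(n); cv2.imwrite(f"pics/{n}0.png",im); np.savez(f"{n}0.npz",im=im,d=d,K=k[0],R=k[1],p=k[2]); print(n,k[2].round(),k[1].round(2).tolist())
a=[cv2.imread(f"pics/{n}0.png") for n in("scene","side")]
print(monitor.state())
E
```

```text
pics
scene [1509.  117. 1340.] [[-0.08, 0.78, -0.62], [1.0, 0.07, -0.05], [0.01, -0.62, -0.78]]
side [ 508. -817.  768.] [[1.0, -0.01, 0.05], [-0.04, -0.6, 0.8], [0.02, -0.8, -0.6]]
wrist [625.  68. 372.] [[1.0, 0.0, -0.0], [-0.0, -0.96, -0.27], [-0.0, 0.27, -0.96]]
{'time_s': 0.15, 'q': array([-1.26085901e-01,  2.21070508e-01,  1.52737746e+00, -2.28395643e-05,
        1.39469941e+00, -1.26083252e-01]), 'joint_vel': array([ 0.00039356, -0.00102413, -0.00236326,  0.00109124, -0.00050085,
        0.00070803]), 'joint_efforts': array([ 5.24838761e-04, -4.97483325e+01, -3.89904678e+01, -1.73041117e-04,
        7.14129725e-03, -8.50862284e-05]), 'tcp_pos': array([6.24786954e+02, 2.83518872e-02, 4.03819085e+02]), 'tool_rot': array([[-1.23560015e-06,  9.99998806e-01, -1.54521761e-03],
       [ 9.99999985e-01,  1.50323814e-06,  1.73202928e-04],
       [ 1.73205044e-04, -1.54521737e-03, -9.99998791e-01]]), 'contact_force': array([-0.20295823,  0.34238315,  0.05579883]), 'ft_torque': array([-0.07847844, -0.03379737,  0.01513187]), 'gripper_force': 0.0, 'opening': 85.41414211044355}
```

View pics/scene0.png

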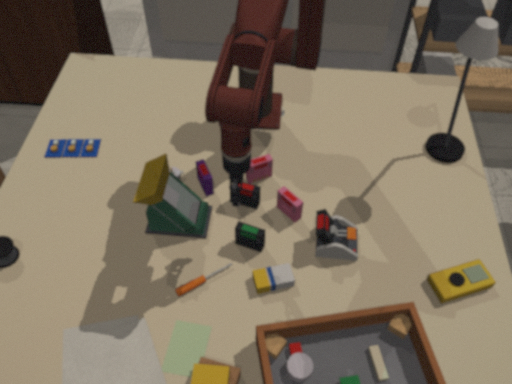

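View pics/side0.png

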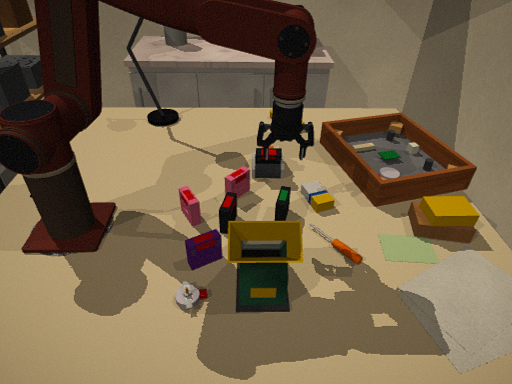

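The scene view shows the loose black pack with the red sticker at about (245,193), the green-stickered one at (250,236), the cradle at (337,238) and the collector at (175,205). The look-alikes are pink at (260,167) and (289,204), and purple at (204,177). In the side view the black/red pack is at (229,212), the green-stickered one at (283,203), and the cradle pack at (267,158).

Run:
```python
from h import *
tiles=[]
for n in("scene","side"):
    z=np.load(n+"0.npz"); im,d=z["im"],z["d"]; W=cloud(d,(z["K"],z["R"],z["p"]))
    hsv=cv2.cvtColor(im,cv2.COLOR_BGR2HSV).astype(int); H,S,V=[hsv[...,i] for i in range(3)]
    box=(W[...,0]>250)&(W[...,0]<950)&(abs(W[...,1])<400)&(W[...,2]>5)&(W[...,2]<260)&(d>0)
    for nm,m in dict(red=((H<6)|(H>175))&(S>180)&(V>100),green=(H>45)&(H<80)&(S>100),yellow=(H>20)&(H<33)&(S>150),orange=(H>7)&(H<17)&(S>200),black=(V<50)).items():
        c,l,st,ce=cv2.connectedComponentsWithStats((m&box).astype(np.uint8))
        for i in range(1,c):
            if st[i,4]>=25:
                P=W[l==i]; print(n,nm,st[i,4],ce[i].round(),"med",np.median(P,0).round(),"lo",np.percentile(P,3,0).round(),"hi",np.percentile(P,97,0).round())
    r=(150,270,180,380) if n=="scene" else (140,290,170,330)
    tiles.append(cv2.resize(im[r[0]:r[1],r[2]:r[3]],(640,300) if 0 else None,fx=3.2 if n=="scene" else 3,fy=3.2 if n=="scene" else 3,interpolation=cv2.INTER_CUBIC)[:300 if 0 else 384])
h=min(t.shape[0] for t in tiles); 
w=max(t.shape[1] for t in tiles); tiles=[cv2.copyMakeBorder(t,0,0,0,w-t.shape[1],0) for t in tiles]
o=np.vstack(tiles); s=min(800/o.shape[1],600/o.shape[0]); cv2.imwrite("pics/crop1.png",cv2.resize(o,None,fx=s,fy=s,interpolation=cv2.INTER_AREA))
```

```text
scene red 33 [203. 169.] med [ 410. -140.   91.] lo [ 392. -150.   83.] hi [ 426. -129.   95.]
scene red 43 [247. 187.] med [472.  14.  90.] lo [459.   0.  85.] hi [483.  31.  95.]
scene red 34 [290. 196.] med [497. 155.  90.] lo [484. 141.  83.] hi [511. 168.  95.]
scene red 71 [320. 221.] med [604. 249. 112.] lo [584. 243. 105.] hi [626. 258. 119.]
scene green 47 [155. 220.] med [ 614. -263.   67.] lo [ 611. -279.   21.] hi [ 617. -253.   98.]
scene green 27 [182. 220.] med [ 616. -177.   78.] lo [ 613. -183.   47.] hi [ 618. -171.  101.]
scene green 176 [249. 232.] med [645.  34.  86.] lo [628.  11.  59.] hi [657.  58.  94.]
scene yellow 1027 [152. 182.] med [ 558. -270.  182.] lo [ 485. -301.  153.] hi [ 636. -228.  233.]
scene yellow 281 [261. 280.] med [784.  83.  37.] lo [749.  62.  11.] hi [808. 104.  42.]
scene orange 35 [191. 285.] med [ 812. -121.   25.] lo [ 799. -136.   18.] hi [ 826. -105.   30.]
scene black 245 [250. 199.] med [487.  31.  39.] lo [473.  -7.   8.] hi [495.  51.  92.]
scene black 32 [162. 205.] med [ 615. -230.  146.] lo [ 611. -246.  128.] hi [ 618. -21
[... 1608 characters left out ...]
20.  57.] lo [873.  95.   7.] hi [948. 389.  95.]
side orange 287 [347. 251.] med [ 803. -135.   21.] lo [ 774. -168.    7.] hi [831. -96.  26.]
side black 583 [267. 164.] med [603. 248.  48.] lo [562. 233.   8.] hi [646. 264. 117.]
side black 312 [282. 206.] med [630.  -4.  70.] lo [611. -12.  22.] hi [655.  72.  89.]
side black 394 [227. 213.] med [466. -32.  64.] lo [445. -40.  11.] hi [493.  45.  89.]
side black 400 [204. 254.] med [ 408. -156.   39.] lo [ 367. -175.    8.] hi [ 449. -136.   83.]
side black 476 [264. 252.] med [ 569. -157.   43.] lo [ 510. -263.   34.] hi [ 612. -147.  148.]
side black 2176 [262. 286.] med [ 555. -290.   80.] lo [ 499. -304.    6.] hi [ 613. -238.  120.]
```

View pics/crop1.png

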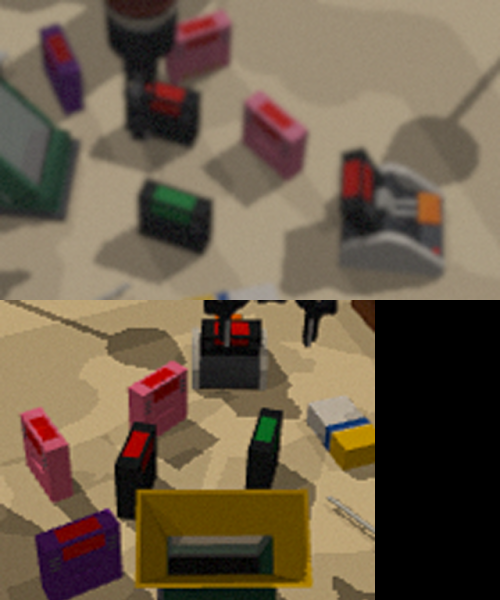

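Confirmed: the only black pack with a red sticker standing loose is the one at scene (245,193), side (229,212). The pink and purple ones are look-alikes. Next I move over the cradle for a close look, closing the gripper on the way.

```bash
python3 -m crank '0 0 0 1 -0.07 0 -1; 0 0 0 1 -0.07 0 -1; 0 0 0 1 -0.07 0 -1; 0 0 0 1 -0.07 0 -1; 0 0 0 1 -0.07 0 -1; 0 0 0 1 0 0 -1; 0 0 0 0 0 0 -1; 0 0 0 0 0 0 -1' 40
python3 - <<'E'
from h import *
im,d,k=grab("wrist"); cv2.imwrite("pics/w1.png",im); np.savez("w1.npz",im=im,d=d,K=k[0],R=k[1],p=k[2])
im,d,k=grab("scene"); np.savez("scene1.npz",im=im,d=d,K=k[0],R=k[1],p=k[2])
im,d,k=grab("side"); np.savez("side1.npz",im=im,d=d,K=k[0],R=k[1],p=k[2])
E
```

```text
time_s: 1.15
tcp_pos: [607.4, 299.9, 404.1]
tool_rot: [[-0.001, 1.0, -0.001], [1.0, 0.001, -0.001], [-0.001, -0.001, -1.0]]
contact_force: [-0.7, 0.6, 0.1]
opening: 0.3
gripper_force: 0.0
```

View pics/w1.png

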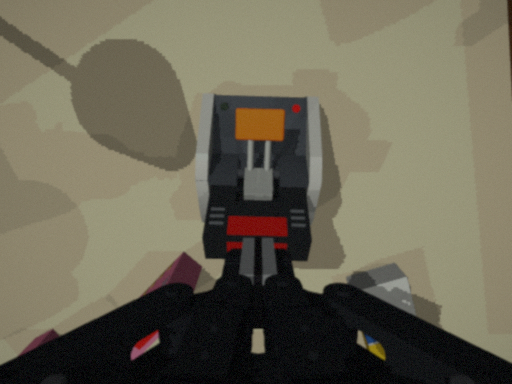

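The wrist view shows the orange pedal pad at (260,124), the latch at (258,184) and the docked pack's red sticker at (257,227). The cradle is nearly square to the world. Next I measure it.

Run:
```python
from h import *
def ld(f): 
    z=np.load(f+".npz"); im=z["im"]; hsv=cv2.cvtColor(im,cv2.COLOR_BGR2HSV).astype(int); return im,hsv,cloud(z["d"],(z["K"],z["R"],z["p"])),z["d"]
def rep(t,P):
    c=np.median(P,0); xy=P[:,:2].astype(np.float32); (cx,cy),(w,h),a=cv2.minAreaRect(xy)
    print(t,len(P),c.round(1),"lo",np.percentile(P,2,0).round(),"hi",np.percentile(P,98,0).round(),"rect",round(cx),round(cy),round(w),round(h),round(a,1))
def plane(P,it=3):
    for _ in range(it):
        c=P.mean(0); n=np.linalg.svd(P-c,full_matrices=False)[2][2]; r=(P-c)@n; P=P[abs(r)<max(2.5*r.std(),1)]
    return n.round(3),c.round(1),len(P)
for f in("w1","scene1","side1"):
    im,hsv,W,d=ld(f); H,S,V=[hsv[...,i] for i in range(3)]
    b=(abs(W[...,0]-605)<90)&(W[...,1]>215)&(W[...,1]<400)&(W[...,2]>15)&(W[...,2]<130)&(d>0)
    for nm,m in dict(red=((H<6)|(H>175))&(S>180)&(V>100),orange=(H>7)&(H<20)&(S>200)&(V>120)).items():
        m=m&b
        if m.sum()>15: rep(f+" "+nm,W[m])
        if f=="w1": print(plane(W[m]), "yaw", np.degrees(np.arctan(np.polyfit(W[m][:,0],W[m][:,1],1)[0])))
    if f=="side1":
        m=b&(V<60)&(W[...,1]<275); rep("front",W[m]); print(plane(W[m]))
    # loose pack / funnel
    if f!="w1":
        m=(H>20)&(H<33)&(S>120)&(abs(W[...,0]-560)<110)&(abs(W[...,1]+270)<70)&(W[...,2]>130)&(W[...,2]<245)
        rep(f+" funnel",W[m])
        Q=W[m]; 
        for s,t in(((Q[:,1]>-245),"upper"),((Q[:,1]<-285),"lower")):
            q=Q[s]; 
            if len(q)>20: rep("  "+t,q); 
        m=(abs(W[...,0]-470)<50)&(abs(W[...,1]-8)<65)&(W[...,2]>82)&(W[...,2]<100)&(d>0); rep(f+" loosetop",W[m])
        m=(V<140)&(abs(W[...,0]-560)<90)&(W[...,1]<-260)&(W[...,1]>-330)&(W[...,2]>20)&(W[...,2]<110)&(d>0)
        if f=="side1": print("box front",plane(W[m]))
```

```text
w1 red 1222 [607.  268.8 107.1] lo [583. 253.  26.] hi [645. 364. 115.] rect 614 309 126 51 80.7
(array([-0.005, -0.651, -0.759]), array([607.8, 271.8, 103.8]), 1188) yaw 27.602288742935546
w1 orange 1431 [609.5 351.   66.6] lo [589. 338.  65.] hi [629. 363.  68.] rect 609 351 27 43 87.6
(array([-0.004,  0.001, -1.   ]), array([609.2, 350.9,  66.6]), 1400) yaw -1.0602574988331575
scene1 red 92 [606.2 252.2 111.4] lo [582. 243. 105.] hi [629. 271. 119.] rect 605 257 49 28 0.7
scene1 funnel 1139 [ 555.5 -268.8  183.7] lo [ 484. -304.  153.] hi [ 637. -227.  234.] rect 560 -267 82 164 89.0
  upper 355 [ 575.6 -231.2  211.5] lo [ 488. -244.  173.] hi [ 635. -226.  235.] rect 563 -235 157 20 0.0
  lower 322 [ 558.7 -294.8  180. ] lo [ 484. -306.  167.] hi [ 636. -285.  192.] rect 559 -296 23 159 89.6
scene1 loosetop 236 [471.8   9.6  89.5] lo [448. -33.  83.] hi [493.  53.  96.] rect 470 10 91 39 74.4
side1 red 70 [604.6 246.5 109.6] lo [582. 235. 105.] hi [627. 256. 115.] rect 604 246 22 46 85.0
side1 orange 22 [607.6 354.8  66.6] lo [589. 346.  65.] hi [627. 361.  70.] rect 608 354 39 16 4.1
front 548 [603.7 248.8  49.7] lo [561. 235.  17.] hi [649. 264. 115.] rect 605 249 34 91 89.2
(array([-0.026, -0.998, -0.059]), array([604.3, 249.7,  60.1]), 548)
side1 funnel 2361 [ 563.1 -239.8  191. ] lo [ 482. -309.  149.] hi [ 637. -231.  232.] rect 559 -270 81 160 89.2
  upper 1303 [ 559.7 -236.1  204.8] lo [ 486. -244.  167.] hi [ 631. -231.  232.] rect 559 -237 160 16 0.0
  lower 405 [ 564.2 -301.4  181.4] lo [ 480. -311.  168.] hi [ 637. -286.  196.] rect 559 -298 159 26 0.1
side1 loosetop 227 [469.2   2.4  87.3] lo [448. -39.  83.] hi [490.  49.  90.] rect 469 6 94 31 75.7
box front (array([ 0.014,  0.997, -0.081]), array([ 558.8, -289.5,   72. ]), 1300)
```

Measurements:
- The pad centre is at (609,351,66.6), against 67 mm in the text.
- The pack top is at (605.5,250,110.5).
- The funnel centre is at x 559 and y about -269, with its top at 233.
- The loose pack is at (470,8), yawed about -15°.

These agree with the sizes given, so I press the pedal.

```bash
python3 -m crank '0 0 0 0.51 0.02 0.3 -1; 0 0 0 0.51 0.02 0.7 -1; 0 0 0 0 0 1 -1; 0 0 0 0 0 1 -1; 0 0 0 0 0 0.2 -1; 0 0 0 0 0 0 -1; 0 0 0 0 0 0.1 -1; 0 0 0 0 0 0.1 -1'
python3 -m crank '0 0 0 0 0 0.08 -1; 0 0 0 0 0 0.08 -1; 0 0 0 0 0 0.04 -1; 0 0 0 0 0 0 -1; 0 0 0 0 0 0 -1; 0 0 0 0 0 0 -1; 0 0 0 0 0 0 -1; 0 0 0 0 0 0 -1'
python3 - <<'E'
from h import *
for n in("side","scene"):
    im,d,k=grab(n); W=cloud(d,k); H,S,V=[cv2.cvtColor(im,cv2.COLOR_BGR2HSV).astype(int)[...,i] for i in range(3)]
    m=((H<6)|(H>175))&(S>180)&(V>100)&(abs(W[...,0]-605)<60)&(W[...,1]>215)&(W[...,1]<300)&(W[...,2]>90)&(W[...,2]<140); print(n,m.sum(),np.median(W[m],0))
E
```

```text
time_s: 2.3
tcp_pos: [610.7, 351.5, 237.6]
tool_rot: [[0.0, 1.0, 0.005], [1.0, -0.0, 0.003], [0.003, 0.005, -1.0]]
contact_force: [0.6, 2.6, 2.9]
opening: -0.2
gripper_force: 1.8
time_s: 3.3
tcp_pos: [610.0, 351.4, 225.7]
tool_rot: [[-0.0, 1.0, 0.002], [1.0, 0.0, 0.001], [0.001, 0.002, -1.0]]
contact_force: [1.0, 3.1, 6.1]
opening: 0.0
gripper_force: 3.4
side 72 [605.33924261 237.87066157 115.20352146]
scene 104 [606.489738   245.03594856 117.25273287]
```

The pack popped up: its sticker rose about 6 mm and moved about 8 mm to -y. Next I work out the regrasp orientation.

```bash
cat >> h.py <<'E'
from scipy.spatial.transform import Rotation as Ro
def Rt(yaw,tilt):
    # tool z leaning from down towards +y(yawed); tool x ~ +world x
    z=np.array([0,np.sin(np.radians(tilt)),-np.cos(np.radians(tilt))]); x=np.array([1.,0,0]); y=np.cross(z,x)
    return Ro.from_euler("z",yaw,degrees=True).as_matrix()@np.stack([x,y,z],1)
def delta(R1,p1,R0=None,p0=None):
    s=monitor.state(); R0=s["tool_rot"] if R0 is None else R0; p0=s["tcp_pos"] if p0 is None else p0
    rv=Ro.from_matrix(R0.T@R1).as_rotvec(degrees=True)
    print("turn/60",(rv/60).round(3),"deg",np.linalg.norm(rv).round(1),"| shift/50 in start axes",(R0.T@(p1-p0)/50).round(3),"in end axes",(R1.T@(p1-p0)/50).round(3))
E
python3 - <<'E'
from h import *
R=Rt(-2,30); d=R[:,2]; T=np.array([605.5,245.5,118]); G=T+23*d
print(d,"TCP",G-155*d,"pre",G-225*d)
p0=monitor.state()["tcp_pos"]+[0,0,115]
delta(R,G-225*d,p0=p0)
E
```

```text
[ 0.01744975  0.49969541 -0.8660254 ] TCP [603.19663322 179.54020542 232.3153533 ] pre [601.97515083 144.56152647 292.93713156]
turn/60 [0.387 0.398 1.496] deg 95.7 | shift/50 in start axes [-4.137 -0.163  0.952] in end axes [-0.016  4.063 -1.241]
```

```bash
python3 -m crank '0 0 0 0 0 -0.8 -1; 0 0 0 0 0 -1 -1; 0 0 0 0 0 -0.5 -1; 0 0 0 -1 -0.04 0 0.2; 0 0 0 -1 -0.04 0 0.2; 0 0 0 -1 -0.04 0 0.2; 0 0 0 -1 -0.04 0 0.2; 0 0 0 -0.14 0 0.2 0.2'
python3 -m crank '0.0387 0.0398 0.1496 0 0 0 0.2; 0.0387 0.0398 0.1496 0 0 0 0.2; 0.0387 0.0398 0.1496 0 0 0 0.2; 0.0387 0.0398 0.1496 0 0 0 0.2; 0.0387 0.0398 0.1496 0 0 0 0.2; 0.0387 0.0398 0.1496 0 0 0 0.2; 0.0387 0.0398 0.1496 0 0 0 0.2; 0.0387 0.0398 0.1496 0 0 0 0.2'
python3 -m crank '0.0387 0.0398 0.1496 0 0 0 0.2; 0.0387 0.0398 0.1496 0 0 0 0.2; 0 0 0 0 0 0 0.2; 0 0 0 0 0 0 0.2; 0 0 0 0 0 0 0.2; 0 0 0 0 0 0 0.2; 0 0 0 0 0 0 0.2; 0 0 0 0 0 0 0.2'
python3 - <<'E'
from h import *
print(monitor.state()["q"].round(2))
im,d,k=grab("wrist"); cv2.imwrite("pics/w2.png",im); W=cloud(d,k)
H,S,V=[cv2.cvtColor(im,cv2.COLOR_BGR2HSV).astype(int)[...,i] for i in range(3)]
m=((H<6)|(H>175))&(S>180)&(V>100)&(abs(W[...,0]-605)<60)&(W[...,1]>215)&(W[...,1]<300)&(W[...,2]>90)&(W[...,2]<140)
v,u=np.nonzero(m)
if m.any():
    P=W[m]; print(m.sum(),np.median(P,0),np.percentile(P,3,0),np.percentile(P,97,0),u.mean(),v.mean())
R=Rt(-2,30); dd=R[:,2]; T=np.array([605.5,245.5,118]); G=T+23*dd
delta(R,G-195*dd); delta(R,G-155*dd)
E
```

```text
time_s: 4.4
tcp_pos: [601.1, 140.8, 329.0]
tool_rot: [[0.004, 1.0, -0.002], [1.0, -0.004, -0.001], [-0.002, -0.002, -1.0]]
contact_force: [0.4, 0.5, -0.7]
opening: 51.1
gripper_force: 0.0
time_s: 5.4
tcp_pos: [600.8, 144.7, 328.0]
tool_rot: [[0.96, 0.274, -0.06], [0.273, -0.866, 0.419], [0.063, -0.418, -0.906]]
contact_force: [-0.6, -0.6, 0.5]
opening: 51.1
gripper_force: 0.0
time_s: 6.4
tcp_pos: [601.5, 144.0, 329.7]
tool_rot: [[0.999, -0.031, 0.016], [-0.035, -0.866, 0.498], [-0.002, -0.498, -0.867]]
contact_force: [0.4, -0.5, 0.3]
opening: 51.4
gripper_force: 0.0
[-0.02  0.25  1.68  0.55  1.26  1.4 ]
2575 [607.56641406 240.00562218 116.07976746] [583.1058065  231.42437683 110.41559175] [629.7463044  256.81469591 121.44410704] 293.92699029126214 211.77553398058254
turn/60 [ 0.002  0.001 -0.001] deg 0.1 | shift/50 in start axes [0.011 0.356 1.244] in end axes [0.009 0.358 1.244]
turn/60 [ 0.002  0.001 -0.001] deg 0.1 | shift/50 in start axes [0.012 0.355 2.044] in end axes [0.009 0.358 2.044]
```

View pics/w2.png

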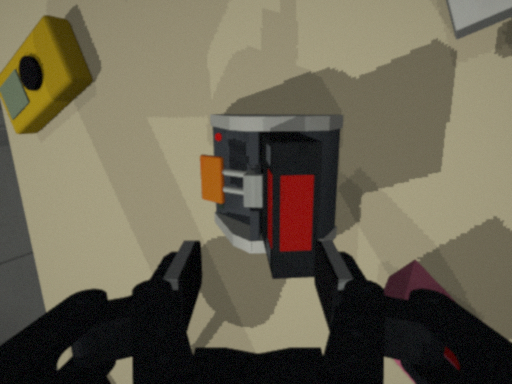

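The wrist view shows the popped pack's top sticker at (297,213), lying between the fingertips at (185,260) and (335,260). I now refine the pack's offset in the tool axes.

Run:
```python
from h import *
im,d,k=grab("wrist"); W=cloud(d,k); s=monitor.state(); R=s["tool_rot"]
L=(W-s["tcp_pos"])@R   # tool coords
m=(d>0)&(W[...,2]>85)&(abs(W[...,0]-606)<70)&(W[...,1]>215)&(W[...,1]<300)
P=L[m]; print(np.percentile(P[:,2],[1,5,20]))
h,e=np.histogram(P[:,2],bins=np.arange(200,270,2)); print(list(zip(e.astype(int),h)))
z0=e[h.argmax()]+1
t=P[abs(P[:,2]-z0)<4]; print(z0,len(t),np.percentile(t,[1,5,50,95,99],axis=0).round(1).tolist())
```

```text
[ 90.93346074  95.58785994 107.28595402]
[(np.int64(200), np.int64(0)), (np.int64(202), np.int64(0)), (np.int64(204), np.int64(0)), (np.int64(206), np.int64(0)), (np.int64(208), np.int64(0)), (np.int64(210), np.int64(0)), (np.int64(212), np.int64(0)), (np.int64(214), np.int64(0)), (np.int64(216), np.int64(0)), (np.int64(218), np.int64(0)), (np.int64(220), np.int64(0)), (np.int64(222), np.int64(0)), (np.int64(224), np.int64(0)), (np.int64(226), np.int64(0)), (np.int64(228), np.int64(0)), (np.int64(230), np.int64(525)), (np.int64(232), np.int64(4307)), (np.int64(234), np.int64(1518)), (np.int64(236), np.int64(127)), (np.int64(238), np.int64(98)), (np.int64(240), np.int64(20)), (np.int64(242), np.int64(59)), (np.int64(244), np.int64(116)), (np.int64(246), np.int64(37)), (np.int64(248), np.int64(33)), (np.int64(250), np.int64(89)), (np.int64(252), np.int64(20)), (np.int64(254), np.int64(47)), (np.int64(256), np.int64(54)), (np.int64(258), np.int64(10)), (np.int64(260), np.int64(37)), (np.int64(262), np.int64(78)), (np.int64(264), np.int64(62)), (np.int64(266), np.int64(3))]
233 6429 [[-42.1, 8.4, 231.3], [-37.7, 9.5, 231.8], [6.6, 22.9, 233.3], [43.2, 36.6, 235.0], [46.2, 38.2, 236.1]]
```

```bash
python3 -m crank '0 0 0 0.04 0.46 0 0.2; 0 0 0 0 0 0.6 0.2; 0 0 0 0 0 0.6 0.2; 0 0 0 0 0 0.5 0.2; 0 0 0 0 0 0.33 0.2; 0 0 0 0 0 0 0.2; 0 0 0 0 0 0 -1; 0 0 0 0 0 0 -1' 50
python3 -m crank '0 0 0 0 0 0 -1; 0 0 0 0 0 0 -1; 0 0 0 0 0 0 -1; 0 0 0 0 0 -0.1 -1; 0 0 0 0 0 -0.2 -1; 0 0 0 0 0 -0.2 -1; 0 0 0 0 0 -0.2 -1; 0 0 0 0 0 -0.2 -1'
```

```text
time_s: 7.5
tcp_pos: [605.0, 175.3, 232.3]
tool_rot: [[0.999, -0.031, 0.018], [-0.036, -0.865, 0.501], [-0.0, -0.501, -0.865]]
contact_force: [0.4, 6.4, 1.1]
opening: 29.9
gripper_force: 48.7
time_s: 8.5
tcp_pos: [603.8, 151.4, 270.1]
tool_rot: [[0.999, -0.032, 0.017], [-0.036, -0.866, 0.498], [-0.001, -0.498, -0.867]]
contact_force: [0.1, -1.0, -3.4]
opening: 29.3
gripper_force: 52.7
```

```bash
python3 -m crank '0 0 0 0 0 -0.5 -1; 0.083 -0.017 -0.029 0 0 -0.3 -1; 0 0 0 0 -0.46 -0.65 -1; 0 0 0 0 -0.46 -0.65 -1; 0 0 0 0 -0.46 -0.65 -1; 0 0 0 0 -0.46 -0.65 -1; 0 0 0 -0.07 0.8 -0.5 -1; 0 0 0 -0.08 0.8 -0.5 -1' 60
python3 -m crank '0 0 0 -0.08 0.8 -0.5 -1; 0 0 0 -0.08 0.8 -0.5 -1; 0 0 0 -0.08 0.8 -0.5 -1; 0 0 0 -0.08 0.8 -0.5 -1; 0 0 0 -0.08 0.8 -0.5 -1; 0 0 0 -0.08 0.8 -0.5 -1; 0 0 0 -0.08 0.8 -0.5 -1; 0 0 0 -0.08 0.8 -0.5 -1'
python3 - <<'E'
from h import *
R=Rt(0,35); A=np.array([559,-274.5,203]); delta(R,A-260*R[:,2]); delta(R,A-184*R[:,2]); print(monitor.state()["q"].round(2))
E
```

```text
time_s: 9.5
tcp_pos: [595.2, 37.9, 460.0]
tool_rot: [[1.0, 0.002, 0.001], [0.001, -0.821, 0.571], [0.002, -0.571, -0.821]]
contact_force: [0.1, -0.8, -3.9]
opening: 28.9
gripper_force: 61.0
time_s: 10.5
tcp_pos: [562.9, -339.9, 440.2]
tool_rot: [[1.0, -0.001, 0.001], [-0.001, -0.821, 0.571], [0.0, -0.571, -0.821]]
contact_force: [0.8, 0.2, -3.1]
opening: 29.4
gripper_force: 61.0
turn/60 [ 0.003 -0.001 -0.001] deg 0.2 | shift/50 in start axes [-0.075  1.652 -0.558] in end axes [-0.077  1.65  -0.564]
turn/60 [ 0.003 -0.001 -0.001] deg 0.2 | shift/50 in start axes [-0.077  1.647  0.962] in end axes [-0.077  1.65   0.956]
[-0.77  0.42  1.27  0.45  1.87  0.85]
```

```bash
python3 -m crank '0 0 0 -0.04 0.5 -0.2 -1; 0 0 0 -0.04 0.5 -0.2 -1; 0 0 0 0 0.4 -0.16 -1; 0 0 0 0 0.25 0 -1; 0 0 0 0 0 0 -1; 0 0 0 0 0 0 -1; 0 0 0 0 0 0 -1; 0 0 0 0 0 0 -1'
python3 - <<'E'
from h import *
s=monitor.state(); R=s["tool_rot"]; A=np.array([559,-274.5,203])
im,d,k=grab("wrist"); im2,d2,k2=grab("side")
np.savez("w3.npz",im=im,d=d,K=k[0],R=k[1],p=k[2])
o=np.hstack([cv2.resize(im,(400,300)),cv2.resize(im2[150:330,150:390],(400,300))]); cv2.imwrite("pics/c3.png",o)
for I,D,k in((im,d,k),(im2,d2,k2)):
    W=cloud(D,k); L=(W-s["tcp_pos"])@R; H,S,V=[cv2.cvtColor(I,cv2.COLOR_BGR2HSV).astype(int)[...,i] for i in range(3)]
    m=(H>20)&(H<33)&(S>120)&(abs(W[...,0]-560)<110)&(abs(W[...,1]+270)<70)&(W[...,2]>130)&(W[...,2]<245)
    P=L[m]; r=P[P[:,2]<np.percentile(P[:,2],1)+8]
    print("rim tool coords",len(r),np.percentile(P[:,2],1),np.percentile(r,[1,5,50,95,99],axis=0).round(1).tolist())
print(s["tcp_pos"], ((A-s["tcp_pos"])@R).round(1))
E
```

```text
time_s: 11.5
tcp_pos: [559.8, -420.8, 415.8]
tool_rot: [[1.0, 0.0, -0.001], [0.001, -0.821, 0.572], [-0.0, -0.572, -0.821]]
contact_force: [0.5, 0.5, -3.8]
opening: 29.4
gripper_force: 61.2
rim tool coords 5006 255.45441445876094 [[-31.5, -48.2, 255.1], [-23.4, -47.1, 255.7], [50.0, -15.9, 257.4], [79.6, 40.7, 262.7], [80.2, 41.7, 263.3]]
rim tool coords 417 253.74099584636664 [[-80.1, -47.1, 252.6], [-79.9, -44.7, 254.1], [-35.5, 15.9, 257.3], [77.6, 42.3, 260.9], [79.1, 43.3, 261.5]]
[ 559.76616323 -420.8351658   415.83574521] [ -0.6   1.6 258.3]
```

View pics/c3.png

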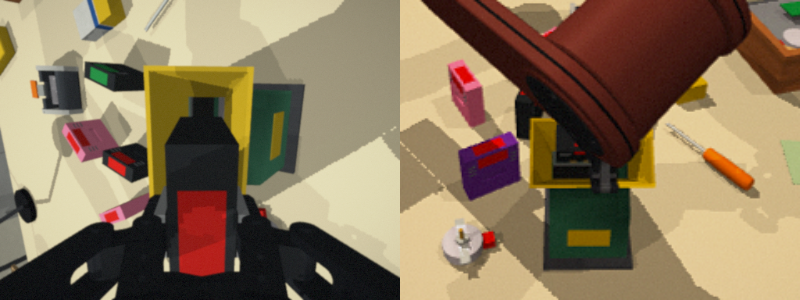

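The left (wrist) half shows the pack, with its red sticker at (200,230), pointing into the yellow funnel at (200,150). The right (side) half shows it over the box. The rim sits 36 mm ahead and the well axis is 4-5 mm to tool +y. I correct for that, insert and release.

```bash
python3 -m crank '0 0 0 0 0.08 0.2 -1; 0 0 0 0 0 0.4 -1; 0 0 0 0 0 0.4 -1; 0 0 0 0 0 0.3 -1; 0 0 0 0 0 0.14 -1; 0 0 0 0 0 0 -1; 0 0 0 0 0 0 -1; 0 0 0 0 0 0 -1'
python3 -m crank '0 0 0 0 0 0 0.2; 0 0 0 0 0 0 0.2; 0 0 0 0 0 0 0.2; 0 0 0 0 0 0 0.2; 0 0 0 0 0 0 0.2; 0 0 0 0 0 0 0.2; 0 0 0 0 0 -0.6 0.2; 0 0 0 0 0 -0.8 0.2'
python3 - <<'E'
from h import *
im,d,k=grab("wrist"); s=monitor.state(); im2,d2,k2=grab("side")
cv2.imwrite("pics/c4.png",np.hstack([cv2.resize(im,(400,300)),cv2.resize(im2[150:330,150:390],(400,300))]))
A=np.array([559,-274.5,203]); A=A+4*np.array([0,-.82,-.57]); Rw=Rt(0,35)
Wt=cloud(d,k); L=(Wt-A)@Rw; L[...,2]=206-L[...,2]; m=(d>0)&(abs(L[...,0])<45)&(abs(L[...,1])<17)&(L[...,2]<206); print(np.percentile(L[m][:,2],[1,5,25,50,75,95]).round(), m.sum())
E
```

```text
time_s: 12.6
tcp_pos: [559.5, -384.0, 354.8]
tool_rot: [[1.0, -0.0, 0.001], [-0.001, -0.821, 0.571], [0.0, -0.571, -0.821]]
contact_force: [0.1, -0.2, -3.0]
opening: 29.4
gripper_force: 61.0
time_s: 13.6
tcp_pos: [559.6, -423.4, 410.8]
tool_rot: [[1.0, -0.001, -0.002], [0.001, -0.819, 0.574], [-0.003, -0.574, -0.819]]
contact_force: [1.0, -0.3, 0.1]
opening: 51.2
gripper_force: 0.0
[ 1. 86. 89. 90. 90. 91.] 2470
```

View pics/c4.png

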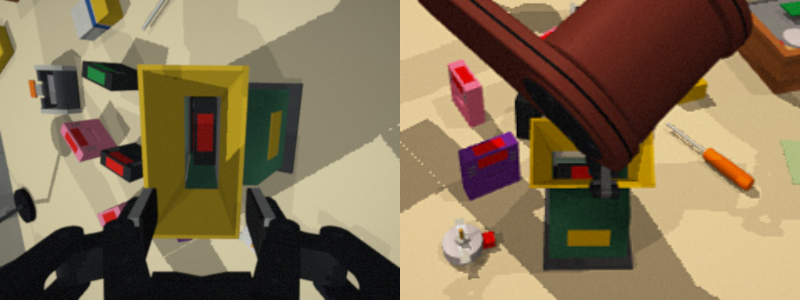

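The first pack lies at the well's floor: its red top is at (205,130), with the top end at well z ≈ 89 mm as expected. Now for the loose pack.

Run:
```python
from h import *
s=monitor.state(); delta(Rt(75,0),np.array([470,8,410.]),p0=s["tcp_pos"]-50*s["tool_rot"][:,2])
```

```text
turn/60 [-0.488 -0.38  -1.21 ] deg 81.5 | shift/50 in start axes [-1.805 -7.076  6.015] in end axes [ 8.466 -4.117  0.945]
```

```bash
python3 -m crank '0 0 0 0 0 -1 0.2; -0.061 -0.0475 -0.151 0 0 0 0.2; -0.061 -0.0475 -0.151 0 0 0 0.2; -0.061 -0.0475 -0.151 0 0 0 0.2; -0.061 -0.0475 -0.151 0 0 0 0.2; -0.061 -0.0475 -0.151 0 0 0 0.2; -0.061 -0.0475 -0.151 0 0 0 0.2; -0.061 -0.0475 -0.151 0 0 0 0.2'
python3 -m crank '-0.061 -0.0475 -0.151 0 0 0 0.2; 0 0 0 0.8 -0.4 0 0.2; 0 0 0 0.8 -0.4 0 0.2; 0 0 0 0.8 -0.4 0 0.2; 0 0 0 0.8 -0.4 0 0.2; 0 0 0 0.8 -0.4 0 0.2; 0 0 0 0.8 -0.4 0 0.2; 0 0 0 0.8 -0.4 0 0.2'
python3 -m crank '0 0 0 0.8 -0.4 0 0.2; 0 0 0 0.8 -0.4 0 0.2; 0 0 0 0.8 -0.4 0 0.2; 0 0 0 0.4 -0.1 0.8 0.2; 0 0 0 0 0 0.5 0.2; 0 0 0 0 0 0 0.2; 0 0 0 0 0 0 0.2; 0 0 0 0 0 0 0.2'
python3 - <<'E'
from h import *
im,d,k=grab("wrist"); s=monitor.state(); cv2.imwrite("pics/w5.png",im); W=cloud(d,k); R=s["tool_rot"]
L=(W-s["tcp_pos"])@R
m=(d>0)&(abs(W[...,2]-88)<7)&(abs(W[...,0]-470)<60)&(abs(W[...,1]-8)<70)&(im.max(2)<256)
P=L[m]; print(m.sum(),np.median(W[m],0).round(1)); print(np.percentile(P,[1,5,50,95,99],axis=0).round(1).tolist()); print(cv2.minAreaRect(P[:,:2].astype(np.float32)))
print(s["q"].round(2))
E
```

```text
time_s: 14.7
tcp_pos: [559.7, -451.6, 451.3]
tool_rot: [[0.404, 0.914, -0.049], [0.914, -0.4, 0.072], [0.046, -0.073, -0.996]]
contact_force: [0.0, -0.4, -0.2]
opening: 51.3
gripper_force: 0.0
time_s: 15.7
tcp_pos: [496.2, -143.7, 453.5]
tool_rot: [[0.259, 0.966, -0.006], [0.966, -0.259, 0.006], [0.004, -0.007, -1.0]]
contact_force: [-0.7, -0.6, 0.2]
opening: 51.3
gripper_force: 0.0
time_s: 16.7
tcp_pos: [470.5, 6.6, 391.7]
tool_rot: [[0.26, 0.966, -0.003], [0.966, -0.26, 0.005], [0.004, -0.004, -1.0]]
contact_force: [0.1, -0.0, 0.4]
opening: 51.3
gripper_force: 0.0
3775 [470.5  11.4  87.7]
[[-43.3, -14.8, 302.2], [-39.3, -13.3, 302.7], [3.4, -0.2, 303.9], [41.6, 13.6, 305.1], [44.8, 15.0, 305.7]]
((0.6298751831054688, -0.1253223419189453), (30.12662124633789, 89.87828826904297), 89.30513763427734)
[-0.16 -0.15  1.93  0.    1.36  0.11]
```

View pics/w5.png

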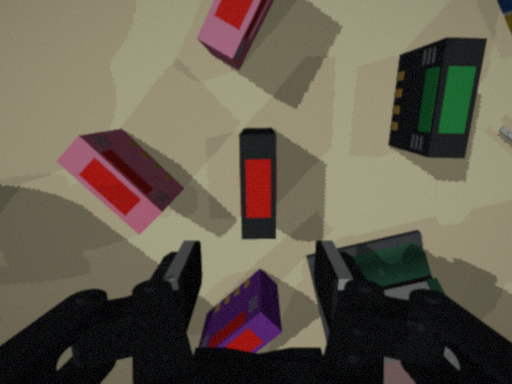

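The black red-stickered pack at (258,185) is centred and square to the gripper, with its top at z 87.7. I go down, grip and lift.

```bash
python3 -m crank '0 0 0 0 0 0.8 0.2; 0 0 0 0.01 0 0.9 0.2; 0 0 0 0 0 0.8 0.2; 0 0 0 0 0 0.6 0.2; 0 0 0 0 0 0.34 0.2; 0 0 0 0 0 0 0.2; 0 0 0 0 0 0 -1; 0 0 0 0 0 0 -1' 60
python3 -m crank '0 0 0 0 0 0 -1; 0 0 0 0 0 0 -1; 0 0 0 0 0 -0.3 -1; 0 0 0 0 0 -0.8 -1; 0 0 0 0 0 -1 -1; 0 0 0 0 0 -1 -1; 0 0 0 0 0 -1 -1; 0 0 0 0 0 -0.8 -1'
python3 - <<'E'
from h import *
A=np.array([559,-278,200.7]); R=Rt(0,35); s=monitor.state()
delta(s["tool_rot"],A-256*R[:,2]+[0,0,30]); delta(R,A-256*R[:,2]); print(A-256*R[:,2])
E
```

```text
time_s: 17.75
tcp_pos: [470.4, 8.1, 219.9]
tool_rot: [[0.259, 0.966, -0.002], [0.966, -0.259, 0.005], [0.004, -0.003, -1.0]]
contact_force: [0.4, -0.0, 2.6]
opening: 29.7
gripper_force: 60.2
time_s: 18.75
tcp_pos: [470.0, 7.2, 465.8]
tool_rot: [[0.259, 0.966, -0.004], [0.966, -0.259, 0.005], [0.004, -0.005, -1.0]]
contact_force: [1.4, -0.3, -4.2]
opening: 29.6
gripper_force: 60.2
turn/60 [0. 0. 0.] deg 0.0 | shift/50 in start axes [-7.886  3.962  0.456] in end axes [-7.886  3.962  0.456]
turn/60 [0.49  0.381 1.208] deg 81.5 | shift/50 in start axes [-7.888  3.965  1.056] in end axes [ 1.781  7.714 -4.048]
[ 559.         -424.83556771  410.40292334]
```

```bash
python3 -m crank '0 0 0 0 0 -0.5 -1; 0 0 0 -0.8 0.4 0 -1; 0 0 0 -0.8 0.4 0 -1; 0 0 0 -0.8 0.4 0 -1; 0 0 0 -0.8 0.4 0 -1; 0 0 0 -0.8 0.4 0 -1; 0 0 0 -0.8 0.4 0 -1; 0 0 0 -0.8 0.4 0 -1'
python3 -m crank '0 0 0 -0.8 0.4 0 -1; 0 0 0 -0.8 0.4 0 -1; 0 0 0 -0.69 0.36 0 -1; 0.061 0.0476 0.151 0 0 0 -1; 0.061 0.0476 0.151 0 0 0 -1; 0.061 0.0476 0.151 0 0 0 -1; 0.061 0.0476 0.151 0 0 0 -1; 0.061 0.0476 0.151 0 0 0 -1'
python3 -m crank '0.061 0.0476 0.151 0 0 0 -1; 0.061 0.0476 0.151 0 0 0 -1; 0.061 0.0476 0.151 0 0 0 -1; 0 0 0 0 0 0 -1; 0 0 0 0 0 0 -1; 0 0 0 0 0 0 -1; 0 0 0 0 0 0 -1; 0 0 0 0 0 0 -1'
python3 - <<'E'
from h import *
A=np.array([559,-278,200.7]); R=Rt(0,35); s=monitor.state()
delta(R,A-256*R[:,2]); print(s["q"].round(2))
E
```

```text
time_s: 19.75
tcp_pos: [533.1, -300.9, 486.2]
tool_rot: [[0.259, 0.966, -0.006], [0.966, -0.259, 0.006], [0.005, -0.008, -1.0]]
contact_force: [0.9, -0.1, -3.2]
opening: 29.2
gripper_force: 60.1
time_s: 20.75
tcp_pos: [559.6, -425.2, 485.4]
tool_rot: [[0.882, 0.461, -0.099], [0.462, -0.801, 0.381], [0.096, -0.381, -0.919]]
contact_force: [0.4, -0.4, -2.9]
opening: 29.2
gripper_force: 60.6
time_s: 21.75
tcp_pos: [559.8, -425.3, 485.6]
tool_rot: [[1.0, 0.0, -0.0], [0.0, -0.82, 0.572], [0.0, -0.572, -0.82]]
contact_force: [-0.1, -0.7, -4.1]
opening: 29.1
gripper_force: 60.5
turn/60 [0.002 0.    0.   ] deg 0.1 | shift/50 in start axes [-0.016  0.853  1.239] in end axes [-0.016  0.856  1.237]
[-0.85  0.54  1.03  0.43  2.02  0.82]
```

```bash
python3 -m crank '0 0 0 -0.01 0.5 0.3 -1; 0 0 0 0 0.355 0.3 -1; 0 0 0 0 0 0.5 -1; 0 0 0 0 0 0.5 -1; 0 0 0 0 0 0.4 -1; 0 0 0 0 0 0.4 -1; 0 0 0 0 0 0.28 -1; 0 0 0 0 0 0 -1'
python3 - <<'E'
from h import *
A=np.array([559,-278,200.7]); R=Rt(0,35); delta(R,A-184*R[:,2])
im2,d2,k2=grab("wrist"); cv2.imwrite("pics/w6.png",im2)
E
```

```text
time_s: 22.75
tcp_pos: [558.8, -383.3, 348.6]
tool_rot: [[1.0, -0.002, -0.002], [-0.0, -0.818, 0.575], [-0.003, -0.575, -0.818]]
contact_force: [0.4, -0.7, -3.9]
opening: 29.0
gripper_force: 60.5
turn/60 [-0.001  0.002 -0.002] deg 0.2 | shift/50 in start axes [ 0.004 -0.027 -0.049] in end axes [ 0.004 -0.027 -0.049]
```

View pics/w6.png

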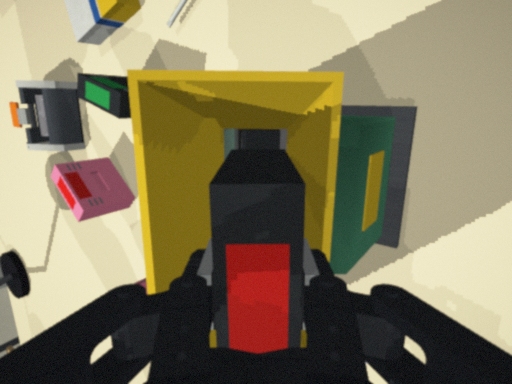

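The pack (sticker at (258,297)) has its leading end inside the funnel and in line with the well opening at (258,140). I release it and retreat.

```bash
python3 -m crank '0 0 0 0 0 0 0.2; 0 0 0 0 0 0 0.2; 0 0 0 0 0 0 0.2; 0 0 0 0 0 0 0.2; 0 0 0 0 0 0 0.2; 0 0 0 0 0 0 0.2; 0 0 0 0 0 -0.6 0.2; 0 0 0 0 0 -0.8 0.2'
python3 -m crank '0 0 0 0 0 -0.8 0.2; 0 0 0 0 0 0 0.2; 0 0 0 0 0 0 0.2; 0 0 0 0 0 0 0.2; 0 0 0 0 0 0 0.2; 0 0 0 0 0 0 0.2; 0 0 0 0 0 0 0.2; 0 0 0 0 0 0 0.2'
python3 - <<'E'
from h import *
im,d,k=grab("wrist"); im2,d2,k2=grab("scene")
cv2.imwrite("pics/c7.png",np.hstack([cv2.resize(im,(400,300)),cv2.resize(im2[130:310,120:360],(400,300))]))
A=np.array([559,-278,200.7]); Rw=Rt(0,35)
L=(cloud(d,k)-A)@Rw; L[...,2]=206-L[...,2]; m=(d>0)&(abs(L[...,0])<45)&(abs(L[...,1])<17)&(L[...,2]<206); print(np.percentile(L[m][:,2],[1,5,25,50,75,95]).round(), m.sum())
E
```

```text
time_s: 23.8
tcp_pos: [559.2, -423.6, 408.0]
tool_rot: [[1.0, -0.001, -0.002], [0.001, -0.819, 0.574], [-0.002, -0.574, -0.819]]
contact_force: [-0.1, -0.0, 0.2]
opening: 51.6
gripper_force: 0.0
time_s: 24.8
tcp_pos: [559.2, -446.7, 441.4]
tool_rot: [[1.0, -0.0, 0.0], [-0.0, -0.82, 0.572], [-0.0, -0.572, -0.82]]
contact_force: [0.1, 0.4, -0.5]
opening: 51.2
gripper_force: 0.0
[ 89. 113. 177. 178. 178. 179.] 3382
```

View pics/c7.png

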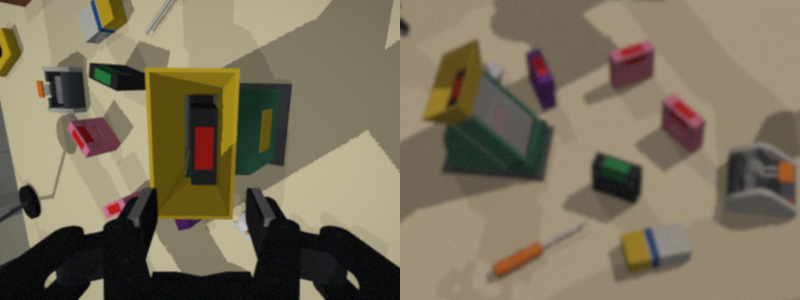

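The second pack's top end is at well z ≈ 178 mm, against the 176 mm given for two packs. Both packs are in the well, the cradle is empty, and the bystanders are where they were.

```bash
python3 -c "
from workcell import ticket
print(ticket.sign_off())"
```

```text
the job is handed in; nothing more can be done
None
```

I pressed the pedal, drew out the docked pack and fed both spent packs into the funnel. They lie one behind the other in the well, nothing else on the bench was moved, and the job was handed in at about 25 s.

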